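Fit the hotplate's control knob onto its D-shaft and snap it home

TASK

Put the loose control knob back on the hotplate: set it on the bare D-shaft and, keeping hold of it, turn it by feel until its bore drops over the flat of the shaft; only then let go, leaving it standing on its spring catches, not yet snapped in. Then push it home from above with closed fingertips until it snaps down flush on the panel, and leave it upright there; do not disturb the honey jar, the tea box or the shaker.

Things in the scene. Friction and masses are not known exactly. Their poses are not given: they have to be found in the camera images.
- knob_mid (a point): centre (half-way up) of the loose black round control knob: 37 mm tall, 42 mm across at the foot, 40 mm at the top, fluted, 40 to 70 g, standing upright on the worktop. z is its axis, up. A white pointer line on its top runs from the axis towards its own -x, the side of the bore's flat. Pushed off-centre it may snap in on one side first; then push the high side too.
- knob_base (a point): centre of the knob's foot, 18.5 mm below knob_mid, same axes. Open below: a hollow 33 mm across with an inner lip at the foot (25 mm across, 3 mm tall), and above it, from 17.5 to 33 mm above the foot, a D-shaped bore on the axis, 14.8 mm across, its flat on the knob's own -x side (under the pointer), 2.9 mm from the axis.
- hotplate: white table-top hotplate, a box 300 x 250 x 65 mm, fixed; dark round plate on its rear part rising to 76 mm, steel control strip at the front. Origin: centre of its underside, on the worktop. z up, -x towards its front edge, which faces the robot within 0.25 rad. The shaft stands upright on the strip, 45 mm behind the front edge, midway along it.
- shaft_foot (a point): point on the shaft's axis, level with the panel (65 mm up); axes as hotplate. knob_base is here when the knob is home. A black guide collar (24 mm across, 17 mm tall, bevelled top) surrounds the shaft; three sprung brass balls stick out of its side. Once over the flat, the knob's lip rests on them, foot about 9 mm above the panel; a push of about 8 to 20 N snaps it down past them.
- shaft_top (a point): centre of the end of the steel D-shaft, 31 mm above shaft_foot: 13 mm across, flat 2 mm from the axis, square end. Axes as hotplate: they do NOT turn with the shaft. The flat's direction is not measured: the hotplate's front (-x), plus or minus up to 1.4 rad. The shaft turns stiffly (0.2 N m), so it stays put while the held knob slides round on its end.
- honey_jar: bystander: honey jar with black lid, 63 mm across, 94 mm tall; origin under its centre.
- tea_box_green: bystander: green tea box 58 x 69 x 78 mm; origin under its centre.
- shaker: bystander: small white and clear shaker, 30 mm across, 43 mm tall; origin under its centre.
- knob: the same knob, origin at knob_base. Its lip slides over the guide collar at any angle, then the knob stops on the shaft's square end, foot 13.5 mm above the panel, unless its -x points the way of the shaft's flat to within about 0.15 rad. Turned into line under light pressure (3 to 5 N) it drops by 5 mm to the catches.
Mind the look-alikes: they are no part of the job. Of the things that look like the knob, the larger one is meant.

How it is judged:
By the outcome, as a careful person would: the job done as asked, in the order asked, and still so for the second after the job is handed in, with the robot touching nothing.
It also fails if it takes over 58 s, if anything falls off the work surface, if the arm or the gripper's body presses on something with over 40 N, if the wrist force passes 120 N, or if a joint passes its speed limit or range.

ROBOT

A 6-joint arm with a two-finger parallel gripper is mounted at the origin on a cart in front of the work surface, level with it; the furniture and walls round the work are solid. World frame = base frame: x ahead of the robot, y to its left, z up, the work surface at z = 0. Lengths are in mm, angles in degrees, forces in N, time in s.
With the tool pointing down it reaches from about 350 to 850 mm from the base axis. Payload 8.1 kg.
Tool frame: the origin (TCP) lies between the finger pads; the fingertips stand 22 mm ahead of it and the grasp point (between the pads) lies 3 mm ahead of it; z points along the fingers, y is the line along which they close (so a half turn about z gives the same grasp; the last joint's range is limited). The gripper opens to 85 mm and grips with 20 to 120 N. Pads are 22 mm wide; open, the fingers measure 114 mm over their backs; the gripper's body (76 mm by 85 mm) begins 54 mm behind the grasp point. The pads swing forward as they close: fully open they stand 13 mm farther back than shut.
Start: joints at [-74.565, 7.471, 85.268, -0, 87.261, -4.893], TCP at [208.462, -562.627, 253.292] pointing down, gripper open.
Joint ranges: [-169.43, 169.43], [-51.17, 129.36], [1.28, 143.12], [-76.62, 256.62], [0, 156.53], [-152.29, 152.29]. Speed limits (degrees/s): [136.94, 136.94, 159.86, 180, 180, 180].

INTERFACE

Orientations are given as [roll, pitch, yaw] about the fixed x, y, z axes, in that order (R = Rz(yaw) Ry(pitch) Rx(roll)).
In Python, from bench import sense, snapshot, calibration, hand_in gives the robot as it stands.
- The arm moves only by the shell command python3 -m crank 'ROWS' [FORCE]. ROWS is JSON, a list of rows, each a list of 5 numbers: the shift along the tool's x, y, z in cm, then the turn about the tool's z in rad, then the finger opening in cm, from 0 to 8.54. A call has 1 to 20 rows; each row is the pose to reach, as a shift and turn from the pose commanded when the call began, along the tool's axes at that moment; what a row does not reach only later rows make up. A row lasts 1/10 s, in which the tool goes at most 50 mm and 8.59 degrees, less where a joint would pass 70% of its speed; a pose out of reach is approached as far as the arm can. A call with a gripper value outside its range is refused whole. The fingers move at their own pace and stop on an object; FORCE is the grip in N (left out, the last holds). Time passes only in rows, so rows that repeat a pose let the fingers close. It gives the time, the measured TCP pose, the force, the opening and the grip force at its end, in the units of the state.
- sense(): the state, without advancing time (a new reading comes with each control period).
- snapshot(name): name is "side" or "top"; returns (picture, depth): 384x512x3 uint8, red, green, blue; 384x512 float32, mm along the optical axis (not along the pixel's ray), 0 where there is no reading.
- calibration(name): a dict with "fovy" (degrees; the focal length in pixels is half the picture's height over the tangent of half this angle, whatever the lens; pixels are square), "cx", "cy" (the principal point, pixels), "rvec" (rotation vector, rad) and "tvec" (3), from world to camera coordinates, as OpenCV has them. Camera axes: x right, y down, z forward; pixel columns grow to the right and rows downward; lengths in mm; the calibration is good to about 2 mm. A picture is of the moment at which its call begins. calibration takes no time and is no camera call.
- hand_in(): hands the job in; it is judged then, once.
The state is a dict: "time": time; "joint_pos": joint angles; "qd": joint speeds; "joint_efforts": joint torques, N m; "tool_pos": TCP position; "tcp_rot": TCP orientation; "ft_force": force on the tool from outside, world axes, zero at the start; "wrist_torque": the same for the moment, N m; "finger_gap": finger opening in mm; "grip_force": force on a finger pad.
Only numpy, scipy, OpenCV 4.12 (cv2) and the standard library are available. Lean on these libraries where they do the work, as an engineer would, in place of code of your own. Each camera call takes 0.05 s, during which the arm holds its last target. There are 200 camera calls.

## Working session

There is one attempt and no reset: what is moved stays moved. The work goes in short steps, Python scripts to look and compute and a shell command to move; the robot and the scene stay as the last step left them, time stands still between calls to the robot, and variables do not carry over. Pictures are saved under pics/ and viewed, at most 10 in all, crops included, and the job is handed in when it is done.

```bash
ls; mkdir -p pics; cat > h.py <<'E'
import numpy as np,cv2
from bench import *
def cam(n):
    c=calibration(n);f=192/np.tan(np.radians(c["fovy"])/2)
    R=cv2.Rodrigues(np.array(c["rvec"],float))[0];t=np.array(c["tvec"],float).ravel()
    return f,c["cx"],c["cy"],R,t,c
def ray(n,u,v,z):
    f,cx,cy,R,t,c=cam(n);o=-R.T@t;d=R.T@np.array([(u-cx)/f,(v-cy)/f,1]);return o+d*(z-o[2])/d[2]
def cloud(n,D):
    f,cx,cy,R,t,c=cam(n);v,u=np.mgrid[:384,:512]
    P=np.stack([(u-cx)/f*D,(v-cy)/f*D,D],-1);return (P-t)@R
def proj(n,p):
    f,cx,cy,R,t,c=cam(n);q=R@np.array(p,float)+t;return q[0]/q[2]*f+cx,q[1]/q[2]*f+cy
E
python3 - <<'E'
from h import *
for n in("top","side"):
    p,d=snapshot(n);np.savez(f"pics/{n}0.npz",p=p,d=d);cv2.imwrite(f"pics/{n}0.png",p[...,::-1])
    f,cx,cy,R,t,c=cam(n);print(c,-R.T@t,f)
print(sense())
E
```

```text
pics
{'fovy': 52.12312678699462, 'cx': 257.9596390372173, 'cy': 193.85622222115018, 'rvec': array([ 2.17875833, -2.17758527,  0.12684363]), 'tvec': array([ 159.70384645,  560.97829397, 1159.93176651])} [ 442.88326357  179.81405421 1207.13089125] 392.58715948441346
{'fovy': 43.94224041659181, 'cx': 257.97562471324727, 'cy': 190.01831594640183, 'rvec': array([ 1.29299472, -1.99920934,  1.11719157]), 'tvec': array([362.48857855, 316.12639245, 849.38599507])} [-340.69784432  571.6611451   714.08609304] 475.90717636438796
{'time': 0.1, 'joint_pos': array([-7.45655056e+01,  7.51157563e+00,  8.53230641e+01,  3.04352412e-04,
        8.72628214e+01, -4.89365101e+00]), 'qd': array([ 0.0162894 , -0.06341298, -0.23978144,  0.05176486, -0.08610566,
        0.02301582]), 'joint_efforts': array([ 1.50933389e-03, -5.70952463e+01, -5.01942551e+01, -1.20772775e-04,
        8.18010187e-03,  3.76033847e-05]), 'tool_pos': array([ 208.33043313, -562.17487632,  252.34079484]), 'tcp_rot': array([-1.79902920e+02, -8.61693437e-03,  2.03281233e+01]), 'ft_force': array([ 0.49740048, -0.54195365, -0.08440158]), 'wrist_torque': array([-0.00897911,  0.03066651, -0.01711398]), 'grip_force': 0.0, 'finger_gap': 85.41887893794726}
```

View pics/top0.png

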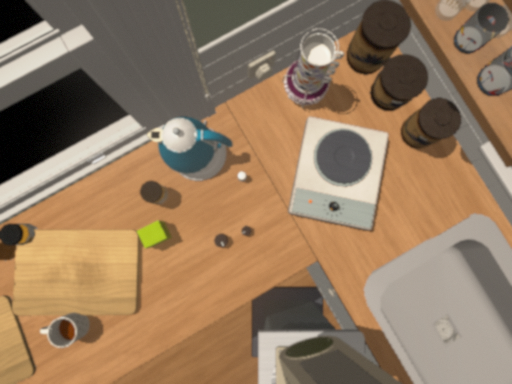

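View pics/side0.png

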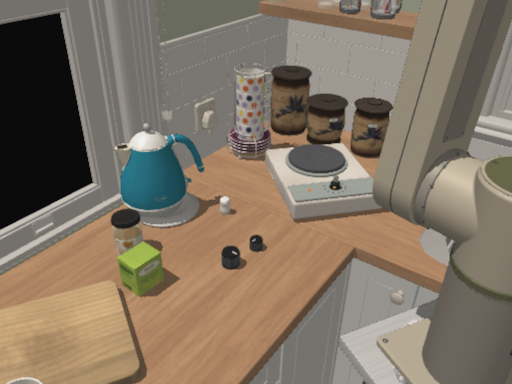

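Top: two black knobs at (222,241), larger, and (247,231), smaller; black shaft collar on the strip at (334,206); honey jar (151,191), tea box (152,234), shaker (242,176). Side: large knob (231,257), small knob (256,243), shaft (336,184). Candidates for the knob: top (222,241), (247,231) and the collar (334,206). I choose the larger one at (222,241) and check it in a crop.

```bash
python3 - <<'E'
from h import *
T=np.load("pics/top0.npz");S=np.load("pics/side0.npz")
def crop(p,u,v,r=24,s=396): return cv2.resize(p[v-r:v+r,u-r:u+r,::-1],(s,s),interpolation=cv2.INTER_CUBIC)[:290]
a=np.hstack([crop(T['p'],228,243),crop(S['p'],240,258)]);b=np.hstack([crop(T['p'],334,213),crop(S['p'],336,190)])
cv2.imwrite("pics/c0.png",np.vstack([a,b]))
def blobs(n,I,roi,th):
    u0,u1,v0,v1=roi;m=np.zeros((384,512),np.uint8);m[v0:v1,u0:u1]=(I['p'].max(-1)<th)[v0:v1,u0:u1]
    k,l,s,c=cv2.connectedComponentsWithStats(m)
    P=cloud(n,I['d'])
    for i in range(1,k):
        if s[i,4]>8:
            Q=P[(l==i)&(I['d']>0)];zt=np.percentile(Q[:,2],90);top=Q[Q[:,2]>zt-6]
            print(n,c[i].round(1),s[i],'zt',zt.round(1),'topmean',top.mean(0).round(1),'min',Q.min(0).round(),'max',Q.max(0).round())
blobs("top",T,(205,260,220,255),70);blobs("side",S,(215,270,230,272),70)
blobs("top",T,(320,350,195,220),70);blobs("side",S,(322,350,172,195),70)
# hotplate outline by height
for n,I in(("top",T),("side",S)):
    P=cloud(n,I['d']);m=((abs(P[...,2]-65)<7)&(I['d']>0)&(P[...,0]>300)&(P[...,0]<800)&(P[...,1]<200)&(P[...,1]>-300)).astype(np.uint8)
    m=cv2.morphologyEx(m,cv2.MORPH_OPEN,np.ones((5,5)))
    k,l,s,c=cv2.connectedComponentsWithStats(m);i=1+s[1:,4].argmax();Q=P[l==i]
    r=cv2.minAreaRect(Q[:,:2].astype(np.float32));print(n,s[i],r,cv2.boxPoints(r).round(1).tolist(),np.median(Q[:,2]))
E
```

```text
side [255.9 243.3] [250 235  13  17 163] zt 28.3 topmean [447.3 199.1  26.8] min [433. 178.  -1.] max [468. 214.  30.]
side [230.3 257.7] [222 246  18  23 335] zt 37.6 topmean [418.5 275.4  36.4] min [400. 256.  -1.] max [440. 295.  40.]
top [333.2 206.5] [330 203   8   7  25] zt 84.7 topmean [518.9 -56.4  82.1] min [512. -71.  64.] max [529. -47.  85.]
side [334.8 185.1] [330 181  11   9  60] zt 82.1 topmean [516.2 -53.4  80.5] min [508. -73.  64.] max [527. -44.  84.]
top [ 292  187   82   40 1957] ((520.4340209960938, -58.31664276123047), (236.80137634277344, 78.16484069824219), 78.62464141845703) [[458.79998779296875, -166.6999969482422], [535.4000244140625, -182.10000610351562], [582.0999755859375, 50.0], [505.5, 65.5]] 64.98092422016325
side [ 288  176   85   25 1343] ((526.0429077148438, -55.74427032470703), (237.201171875, 96.03717803955078), 78.1430435180664) [[454.70001220703125, -161.89999389648438], [548.7000122070312, -181.6999969482422], [597.4000244140625, 50.5], [503.3999938964844, 70.19999694824219]] 64.58456849700994
```

View pics/c0.png

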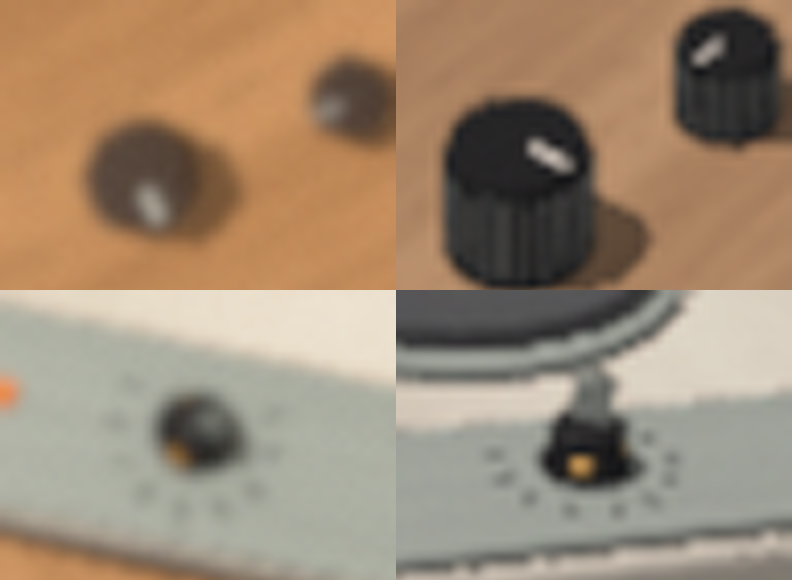

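The crop confirms it: the larger knob, lower left, with its white pointer. In top its top face is near (221,240.5) with the pointer at about (222.3,243.5). In side they are at (230.4,252) and (234.3,252.8). The grey shaft end is at about top (335,205) and side (335.5,175.5), with the collar and a brass ball below it.

```bash
python3 - <<'E'
from h import *
T=np.load("pics/top0.npz");S=np.load("pics/side0.npz")
def tri(a,b):
    def od(n,u,v):
        f,cx,cy,R,t,c=cam(n);d=R.T@np.array([(u-cx)/f,(v-cy)/f,1]);return -R.T@t,d/np.linalg.norm(d)
    o1,d1=od("top",*a);o2,d2=od("side",*b)
    A=np.stack([d1,-d2],1);s=np.linalg.lstsq(A,o2-o1,rcond=None)[0];p,q=o1+s[0]*d1,o2+s[1]*d2;return ((p+q)/2).round(1),np.linalg.norm(p-q).round(1)
print('shafttop tri',tri((335,205),(335.5,175.5)),ray("top",335,205,96),ray("side",335.5,175.5,96))
print('collar',tri((333.7,206),(334.8,182.5)))
# knob top face masks
out={}
for n,I,roi,c in(("top",T,(205,240,225,255),(221,240.5)),("side",S,(215,246,240,272),(230.4,252))):
    P=cloud(n,I['d']);u0,u1,v0,v1=roi
    g=I['p'].astype(int);b=g.max(-1)
    k=ray(n,*c,37);print(n,'knob',k.round(1))
    v,u=np.mgrid[v0:v1,u0:u1];W=np.array([[ray(n,x,y,37) for x in range(u0,u1)] for y in range(v0,v1)])
    dd=np.hypot(W[...,0]-k[0],W[...,1]-k[1])
    if n=="top":
        sub=g[v0:v1,u0:u1];m=(P[v0:v1,u0:u1,2]>27)
        Q=P[v0:v1,u0:u1][m];print('top depth centroid',Q.mean(0).round(1),Q.min(0).round(),Q.max(0).round())
    m=P[v0:v1,u0:u1,2]>33; print(n,'z>33 depth rect mid', ((P[v0:v1,u0:u1][m].min(0)+P[v0:v1,u0:u1][m].max(0))/2).round(1),m.sum())
    sat=(g.max(-1)-g.min(-1))[v0:v1,u0:u1];w=np.where((dd<20)&(sat<45),np.clip(b[v0:v1,u0:u1]-(105 if n=="top" else 80),0,None),0)
    c2=(W*w[...,None]).sum((0,1))/w.sum();print('pointer',c2.round(1),'px',(u*w).sum()/w.sum(),(v*w).sum()/w.sum(),'ang',np.degrees(np.arctan2(*(c2-k)[[1,0]])))
E
```

```text
shafttop tri (array([521.9, -57.5, 100. ]), np.float64(0.6)) [522.38472868 -58.11651039  96.        ] [527.45912904 -61.94780389  96.        ]
collar (array([520.7, -57.7,  79.7]), np.float64(0.2))
top knob [421.1 269.5  37. ]
top depth centroid [424.1 269.3  74.9] [405. 180.  28.] [ 443.  291. 1207.]
top z>33 depth rect mid [423.9 235.1 620.1] 138
pointer [412.  266.8  37. ] px 221.87453874538744 243.5977859778598 ang -163.67862876092448
side knob [418.3 273.8  37. ]
side z>33 depth rect mid [ 49.8 414.  373.7] 173
pointer [414.4 266.4  37. ] px 234.2080378250591 252.1855791962175 ang -117.75882667690735
```

```bash
python3 - <<'E'
from h import *
for n,c in(("top",(221,240)),("side",(230,252))):
    I=np.load(f"pics/{n}0.npz");P=cloud(n,I['d']);g=I['p'].astype(int)
    for lo,hi,C,r in((29,45,(420,272),30),(74,90,(520,-57),25),(90,106,(520,-57),25)):
        m=(I['d']>0)&(P[...,2]>lo)&(P[...,2]<hi)&(np.hypot(P[...,0]-C[0],P[...,1]-C[1])<r);Q=P[m]
        if len(Q): print(n,lo,len(Q),'mean',Q.mean(0).round(1),'mid',((Q.min(0)+Q.max(0))/2).round(1),'ext',np.ptp(Q,0).round(1),'circ',[np.round(x,1) for x in cv2.minEnclosingCircle(Q[:,:2].astype(np.float32))])
    u0,v0=int(c[0])-9,int(c[1])-8
    print(g.max(-1)[v0:v0+18,u0:u0+20])
I=np.load("pics/side0.npz");print(I['p'].max(-1)[170:192,326:346]);print(cloud("side",I['d'])[170:192,326:346,2].round().astype(int))
I=np.load("pics/top0.npz");print(I['p'].max(-1)[198:213,326:343])
E
```

```text
top 29 144 mean [423.5 272.4  36.9] mid [424.1 272.7  36.3] ext [38.3 36.1 14.5] circ [array([424. , 272.3]), np.float64(19.9)]
top 74 40 mean [521.8 -55.4  81.6] mid [523.7 -57.4  82.2] ext [23.6 20.6 14.7] circ [array([523.7, -57.5]), np.float64(12.3)]
top 90 14 mean [524.3 -59.3  95.6] mid [523.9 -58.1  94.6] ext [ 8.8 11.6  5.6] circ [array([522.6, -58.1]), np.float64(6.4)]
[[194 194 194 191 191 190 190 186 183 185 186 191 195 202 203 200 202 201
  201 200]
 [195 193 193 192 189 182 174 163 155 151 153 160 176 187 193 198 202 203
  203 203]
 [194 196 194 187 175 160 142 127 117 113 112 120 136 154 172 184 195 201
  203 203]
 [196 196 189 174 151 129 111  99  94  90  90  93 101 116 135 158 177 188
  193 199]
 [199 197 185 158 123 102  94  89  87  86  86  85  87  90 103 125 148 162
  173 186]
 [201 196 175 140 106  91  88  87  88  86  85  84  85  84  85 102 121 133
  148 168]
 [202 192 162 124  97  87  86  86  87  85  84  84  84  82  84  92 108 120
  132 152]
 [199 183 149 111  91  89  86  87  86  86  87  83  85  83  82  87 105 117
  124 138]
 [198 179 142 107  91  87  88  87  89  
[... 6834 characters left out ...]
159 127  94  72  69  74  84  97 109 125 147 164 171 171 166]
 [173 167 145 106  69  59  64  78  97 108 109 104 125 151 167 168 163]
 [172 165 137  93  57  55  65  75  92 105  99  93 105 137 163 169 167]
 [174 166 136  92  60  59  64  66  74  83  85  80  91 122 154 169 173]
 [174 166 144 111  88  82  67  56  54  61  64  65  83 112 146 163 168]
 [174 171 155 132 124 113  89  59  47  43  52  66  87 115 144 159 160]
 [171 172 166 148 143 134 105  70  50  53  61  86 107 127 150 161 162]
 [170 173 171 160 150 138 117  91  85  91 105 124 142 150 161 169 171]
 [173 172 172 167 161 150 138 127 130 138 146 157 164 166 166 171 173]
 [168 163 165 170 170 167 162 158 159 164 166 169 169 164 158 162 170]]
```

```bash
cat >> h.py <<'E'
def shift(x,y,z,yaw=None):
    s=sense();p=s['tool_pos'];a=np.radians(s['tcp_rot'][2]);d=np.array([x,y,z])-p
    X=np.array([np.cos(a),np.sin(a),0]);Y=np.array([np.sin(a),-np.cos(a),0])
    t=0 if yaw is None else -np.radians((yaw-np.degrees(a)+180)%360-180)
    print('rows cm',(d@X/10).round(2),(d@Y/10).round(2),(-d[2]/10).round(2),'turn',round(t,3),'yaw',s['tcp_rot'].round(1),'pos',p.round(1),'F',s['ft_force'].round(1),'gap',round(s['finger_gap'],1),'t',s['time'])
E
python3 - <<'E'
from h import *
A=lambda n,a,b:(lambda d:np.degrees(np.arctan2(d[1],d[0])).round(1))(ray(n,*b,37)-ray(n,*a,37))
print(A("top",(221.4,241),(222.5,245)),A("top",(220.9,240.2),(222.6,245.3)),A("side",(232.2,250.6),(235.8,253.3)),A("side",(230.3,251.3),(235.8,253.3)))
print(ray("side",230.3,251.3,37),ray("top",220.9,240.2,37),ray("side",235.8,253.3,37),ray("top",222.6,245.3,37))
shift(480,-100,250,110)
E
```

```text
-164.1 -161.0 -162.2 -142.7
[420.60064825 273.12399409  37.        ] [422.01724614 269.79406116  37.        ] [409.44849831 264.61439793  37.        ] [407.05692976 264.64586729  37.        ]
rows cm 41.53 -33.9 0.23 turn -1.565 yaw [-179.9   -0.    20.3] pos [ 208.3 -562.2  252.3] F [ 0.5 -0.5 -0.1] gap 85.4 t 0.1
```

```bash
python3 -m crank '[[41.5,-33.9,0,-1.56,8.5],[41.5,-33.9,0,-1.56,8.5],[41.5,-33.9,0,-1.56,8.5],[41.5,-33.9,0,-1.56,8.5],[41.5,-33.9,0,-1.56,8.5],[41.5,-33.9,0,-1.56,8.5],[41.5,-33.9,0,-1.56,8.5],[41.5,-33.9,0,-1.56,8.5],[41.5,-33.9,0,-1.56,8.5],[41.5,-33.9,0,-1.56,8.5],[41.5,-33.9,0,-1.56,8.5],[41.5,-33.9,0,-1.56,8.5],[41.5,-33.9,0,-1.56,8.5],[41.5,-33.9,0,-1.56,8.5],[41.5,-33.9,0,-1.56,8.5]]' 40; python3 -c "
from h import *
shift(422.5,272,110,117)"
```

```text
time: 1.6
tool_pos: [479.4, -101.7, 253.2]
tcp_rot: [-180.0, 0.0, 109.6]
ft_force: [0.4, -0.0, -0.3]
finger_gap: 85.0
grip_force: 0.0
rows cm 37.11 7.17 14.32 turn -0.129 yaw [-180.     0.   109.6] pos [ 479.4 -101.7  253.2] F [ 0.4 -0.  -0.3] gap 85.0 t 1.6
```

```bash
python3 -m crank '[[37.1,7.2,0,-0.13,8.5],[37.1,7.2,0,-0.13,8.5],[37.1,7.2,0,-0.13,8.5],[37.1,7.2,0,-0.13,8.5],[37.1,7.2,0,-0.13,8.5],[37.1,7.2,0,-0.13,8.5],[37.1,7.2,0,-0.13,8.5],[37.1,7.2,14.3,-0.13,8.5],[37.1,7.2,14.3,-0.13,8.5],[37.1,7.2,14.3,-0.13,8.5],[37.1,7.2,14.3,-0.13,8.5],[37.1,7.2,14.3,-0.13,8.5],[37.1,7.2,14.3,-0.13,8.5],[37.1,7.2,14.3,-0.13,8.5]]'; python3 - <<'E'
from h import *
shift(422,272,29,117)
s,d=snapshot("side");cv2.imwrite("pics/s1.png",cv2.resize(s[180:300,170:310,::-1],(700,600)))
E
```

```text
time: 3.0
tool_pos: [424.8, 273.3, 113.5]
tcp_rot: [179.7, 0.0, 117.1]
ft_force: [0.1, 1.1, 0.1]
finger_gap: 85.2
grip_force: 0.0
rows cm 0.01 -0.31 8.45 turn 0.002 yaw [179.7   0.  117.1] pos [424.8 273.3 113.5] F [0.1 1.1 0.1] gap 85.2 t 3.0
```

View pics/s1.png

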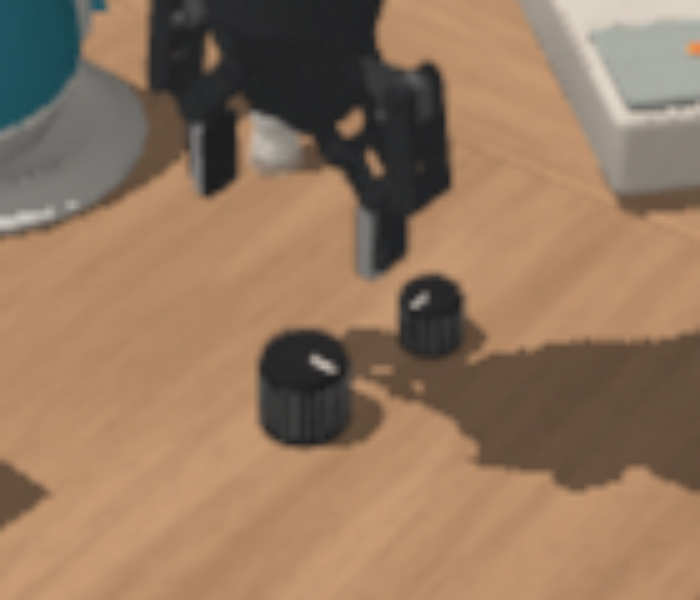

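The picture shows the open fingers straddling the knob, which is at about (305,385) in the crop. The small knob at (430,315) is clear of both fingers.

```bash
python3 -m crank '[[0,-0.3,4,0,8.5],[0,-0.3,6.5,0,8.5],[0,-0.3,8.5,0,8.5],[0,-0.3,8.5,0,8.5],[0,-0.3,8.5,0,8.5],[0,-0.3,8.5,0,6],[0,-0.3,8.5,0,5],[0,-0.3,8.5,0,3],[0,-0.3,8.5,0,3],[0,-0.3,8.5,0,3],[0,-0.3,8.5,0,3],[0,-0.3,8.5,0,3],[0,-0.3,8.5,0,3],[0,-0.3,8.5,0,3]]' 40
```

```text
time: 4.45
tool_pos: [420.7, 272.1, 26.6]
tcp_rot: [179.9, 0.0, 117.2]
ft_force: [-0.6, -0.2, 6.3]
finger_gap: 39.1
grip_force: 39.9
```

```bash
python3 -m crank '[[0,0,-2,0,3],[0,0,-6,0,3],[0,0,-10,0,3],[0,0,-12,0,3],[0,0,-12,0,3],[0,0,-12,0,3]]' 60; python3 -c "
from h import *
shift(522,-57.5,142,25)"
```

```text
time: 5.05
tool_pos: [419.9, 271.7, 145.4]
tcp_rot: [179.9, 0.0, 117.2]
ft_force: [-1.1, -1.3, -1.2]
finger_gap: 38.6
grip_force: 60.8
rows cm -33.95 -5.95 0.34 turn 1.609 yaw [179.9   0.  117.2] pos [419.9 271.7 145.4] F [-1.1 -1.3 -1.2] gap 38.6 t 5.05
```

```bash
python3 -m crank '[[-34,-6,0.3,1.6,3],[-34,-6,0.3,1.6,3],[-34,-6,0.3,1.6,3],[-34,-6,0.3,1.6,3],[-34,-6,0.3,1.6,3],[-34,-6,0.3,1.6,3],[-34,-6,0.3,1.6,3],[-34,-6,0.3,1.6,3],[-34,-6,0.3,1.6,3],[-34,-6,0.3,1.6,3],[-34,-6,0.3,1.6,3],[-34,-6,0.3,1.6,3],[-34,-6,0.3,1.6,3],[-34,-6,0.3,1.6,3],[-34,-6,0.3,1.6,3]]'; python3 - <<'E'
from h import *
shift(522,-57.5,142,25)
s,d=snapshot("side");np.savez("pics/side2.npz",p=s,d=d);t,e=snapshot("top");np.savez("pics/top2.npz",p=t,d=e)
a=cv2.resize(s[120:210,290:380,::-1],(540,540),interpolation=cv2.INTER_CUBIC);b=cv2.resize(t[180:230,310:360,::-1],(250,540))
cv2.imwrite("pics/s2.png",np.hstack([a,cv2.copyMakeBorder(cv2.resize(t[180:230,310:360,::-1],(250,250),interpolation=cv2.INTER_CUBIC),0,290,0,0,cv2.BORDER_CONSTANT)]))
E
```

```text
time: 6.55
tool_pos: [521.5, -58.2, 142.0]
tcp_rot: [-180.0, 0.0, 25.6]
ft_force: [-0.2, 0.2, -0.9]
finger_gap: 38.6
grip_force: 60.7
rows cm 0.08 -0.04 -0.0 turn 0.01 yaw [-180.     0.    25.6] pos [521.5 -58.2 142. ] F [-0.2  0.2 -0.9] gap 38.6 t 6.55
```

View pics/s2.png

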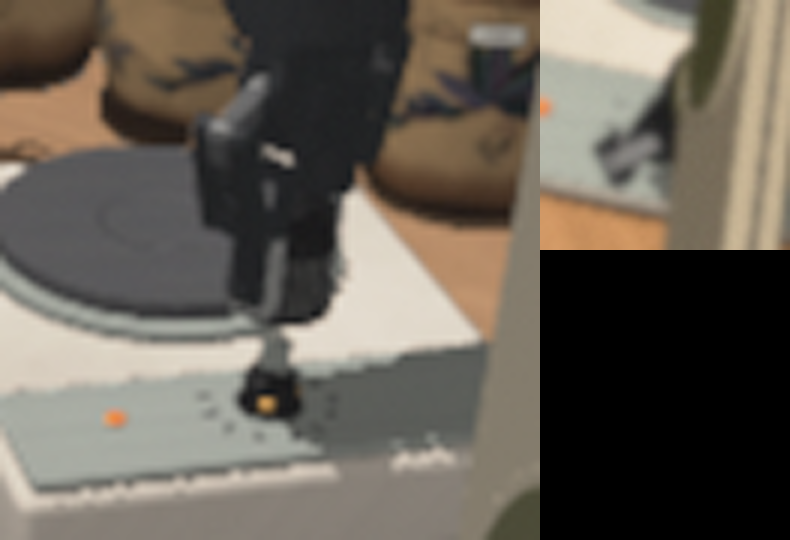

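The picture shows the held knob above the shaft, its right edge at about (330,290) in the crop (u≈345). The shaft is below it at (274,350) and the near finger covers the knob's left side. I'll compare the visible knob edge with its expected projection.

```bash
python3 - <<'E'
from h import *
S=np.load("pics/side2.npz");b=S['p'].max(-1);print(b[160:178,326:350])
P=cloud("side",S['d'])
th=np.linspace(0,2*np.pi,120)
for z,r in((115.4,21),(133,20.5)):
    q=np.array([proj("side",(521.5+r*np.cos(a),-58.2+r*np.sin(a),z)) for a in th]);i=q[:,0].argmax();j=q[:,1].argmax();print(z,'right',q[i],'low',q[j],'left',q[:,0].min())
m=(S['d']>0)&(P[...,2]>112)&(P[...,2]<128)&(np.hypot(P[...,0]-522,P[...,1]+58)<40);v,u=np.nonzero(m)
for vv in range(v.min(),v.max()+1):
    w=np.nonzero(m[vv])[0]
    if len(w):print(vv,w.min(),w.max(),P[vv,w.max()].round(0),end=' | ')
print(proj("side",(522,-57.5,96)))
E
```

```text
[[ 93  94  76  47  35  36  35  36  44  70  83  66  34  29  29  28  27  28
   27  44 141 208 222 223]
 [ 90  91  73  43  36  37  35  36  51  86 102  73  30  30  31  28  29  28
   29  55 133 203 222 222]
 [ 91  91  72  39  37  37  36  36  61  92  97  69  29  29  31  28  30  32
   40  73 119 194 223 223]
 [ 92  90  68  41  36  36  37  36  68  95  93  67  40  40  38  43  45  42
   52  78 124 170 214 224]
 [ 92  86  63  40  37  37  36  36  68  95  92  72  47  49  46  51  53  47
   58  90 123 166 213 226]
 [ 92  84  61  39  36  36  36  35  74  98  91  69  46  52  49  50  52  44
   56 100 117 161 215 226]
 [ 93  79  56  41  36  36  36  40  83 101  87  58  42  48  48  50  51  46
   49  87 155 187 214 226]
 [ 91  78  53  41  40  37  37  46  84 102  83  53  40  47  48  47  50  48
   48  76 155 215 226 226]
 [ 90  78  53  42  43  36  36  44  84 102  84  54  44  47  46  46  53  48
   53  87 156 214 227 227]
 [ 89  82  64  44  38  35  36  50  86 101  83  50  48  48  48  47  47  49
   61 147 213 226 226 226]
 [ 76  73  81  79  60  49  39  62  92  97  76  46  50  50  51  49  46  48
   62 184 227 22
[... 458 characters left out ...]
30 186 221 226 225 226 226 226
  226 226 226 226 227 227]
 [123 121 136 170 180 182 182 152 113 112 106 133 189 220 226 226 226 226
  226 226 225 225 226 226]
 [191 190 199 219 225 225 224 188 118 102  96  92 150 213 225 225 226 227
  226 225 224 224 225 225]]
115.4 right [344.69542622 171.10167461] low [337.81249311 174.50193552] left 328.00282288451115
133 right [345.30828971 165.00920345] low [338.54576638 168.27769679] left 328.88231991736376
169 343 344 [507. -71. 124.] | 170 327 344 [504. -69. 123.] | 171 328 344 [504. -69. 120.] | 172 329 343 [500. -64. 121.] | 173 331 343 [502. -66. 116.] | 174 333 341 [498. -56. 118.] | (np.float64(335.18552368735277), np.float64(176.8449205187679))
```

```bash
python3 -m crank '[[0.05,0,1.5,0,3],[0.05,0,2.5,0,3],[0.05,0,3.1,0,3],[0.05,0,3.1,0,3],[0.05,0,3.1,0,3]]'; python3 -m crank '[[0,0,0.2,0,3],[0,0,0.35,0,3],[0,0,0.35,0,3]]'
```

```text
time: 7.15
tool_pos: [521.9, -58.0, 110.9]
tcp_rot: [-180.0, 0.0, 25.5]
ft_force: [0.2, -0.7, 0.4]
finger_gap: 38.6
grip_force: 60.8
time: 7.45
tool_pos: [522.2, -58.1, 107.8]
tcp_rot: [180.0, -0.0, 25.5]
ft_force: [-0.6, -0.3, -0.3]
finger_gap: 38.7
grip_force: 60.8
```

```bash
python3 -m crank '[[0,0,0.15,0,3],[0,0,0.15,0,3]]'; python3 -m crank '[[0,0,0.12,0,3],[0,0,0.12,0,3]]'; python3 -c "
from bench import *;s=sense();print(s['wrist_torque'])"
```

```text
time: 7.65
tool_pos: [522.1, -58.2, 106.3]
tcp_rot: [180.0, 0.0, 25.5]
ft_force: [0.1, -0.7, -1.1]
finger_gap: 38.3
grip_force: 60.9
time: 7.85
tool_pos: [522.1, -58.3, 105.0]
tcp_rot: [180.0, 0.0, 25.5]
ft_force: [0.8, -1.8, 0.2]
finger_gap: 38.5
grip_force: 60.9
[-0.29285178  0.01721887  0.01970248]
```

```bash
python3 -m crank '[[0,0,0.08,0,3],[0,0,0.08,0,3]]'; python3 -m crank '[[0,0,0.06,0,3],[0,0,0.06,0,3]]'; python3 -c "
from bench import *;s=sense();print(s['wrist_torque'],s['ft_force'])"
```

```text
time: 8.05
tool_pos: [522.2, -58.3, 104.5]
tcp_rot: [180.0, -0.0, 25.5]
ft_force: [-1.0, -2.4, 1.2]
finger_gap: 38.7
grip_force: 61.1
time: 8.25
tool_pos: [522.3, -58.3, 104.1]
tcp_rot: [180.0, -0.0, 25.5]
ft_force: [-1.6, -3.4, 4.0]
finger_gap: 38.6
grip_force: 61.4
[-0.54283044  0.25459433  0.01147215] [-1.56405013 -3.3662533   4.00351792]
```

```bash
python3 -m crank '[[-0.03,0.02,0,-0.08,3],[-0.03,0.02,0,-0.16,3],[-0.03,0.02,0,-0.2,3],[-0.03,0.02,0,-0.2,3]]'; python3 -c "
from bench import *;s=sense();print(s['wrist_torque'],s['ft_force'])"
```

```text
time: 8.65
tool_pos: [521.7, -58.3, 103.3]
tcp_rot: [-180.0, 0.0, 37.0]
ft_force: [-0.3, -1.5, -0.3]
finger_gap: 38.6
grip_force: 60.9
[-0.33275988  0.01968448 -0.02610216] [-0.32465331 -1.49624068 -0.29389684]
```

```bash
python3 -m crank '[[0,0,0.1,0,3],[0,0,0.1,0,3]]'; python3 -c "
from bench import *;s=sense();print(s['wrist_torque'],s['ft_force'])"
```

```text
time: 8.85
tool_pos: [521.8, -58.3, 102.5]
tcp_rot: [-180.0, -0.0, 36.9]
ft_force: [-0.8, -0.7, -0.4]
finger_gap: 38.7
grip_force: 60.9
[-0.22077271  0.00122004  0.04531976] [-0.77254036 -0.68948105 -0.36316383]
```

```bash
python3 -m crank '[[0,0,0.1,0,3],[0,0,0.1,0,3]]';python3 -m crank '[[0,0,0.1,0,3],[0,0,0.1,0,3]]'; python3 -c "
from bench import *;s=sense();print(s['wrist_torque'],s['ft_force'])"
```

```text
time: 9.05
tool_pos: [521.9, -58.3, 101.5]
tcp_rot: [-180.0, -0.0, 36.9]
ft_force: [-0.4, -1.2, -1.0]
finger_gap: 38.4
grip_force: 60.9
time: 9.25
tool_pos: [521.9, -58.3, 100.6]
tcp_rot: [-180.0, -0.0, 36.9]
ft_force: [0.1, -0.2, 0.1]
finger_gap: 38.5
grip_force: 60.9
[-0.05885469  0.05163046 -0.02770781] [ 0.12171265 -0.18915023  0.05982381]
```

```bash
python3 -m crank '[[0,0,0.06,0,3],[0,0,0.06,0,3]]';python3 -m crank '[[0,0,0.05,0,3],[0,0,0.05,0,3]]'; python3 -c "
from bench import *;s=sense();print(s['wrist_torque'],s['ft_force'])"
```

```text
time: 9.45
tool_pos: [521.9, -58.3, 100.1]
tcp_rot: [-180.0, -0.0, 36.9]
ft_force: [-0.7, 0.2, 1.1]
finger_gap: 38.6
grip_force: 61.0
time: 9.65
tool_pos: [522.0, -58.4, 99.8]
tcp_rot: [180.0, -0.0, 36.9]
ft_force: [-1.8, 0.7, 2.2]
finger_gap: 38.8
grip_force: 61.1
[-0.05489944  0.21093816 -0.01858368] [-1.81176745  0.68684254  2.23149986]
```

Contact has moved from TCP z≈104.5 to ≈100.1, the 4.5 to 5 mm drop expected at the flat. A small turn will confirm it: torque should rise if the flat is engaged.

```bash
for i in 1 2 3; do python3 -m crank '[[0,0,0,-0.08,3],[0,0,0,-0.08,3]]' | grep -E "tool_pos|tcp_rot"; python3 -c "
from bench import *;s=sense();print(s['wrist_torque'],s['ft_force'])"; done
```

```text
tool_pos: [522.0, -58.5, 99.6]
tcp_rot: [180.0, -0.0, 41.6]
[-0.12049366  0.02894888  0.05856428] [-0.1513999  -0.48778706 -0.00465852]
tool_pos: [522.0, -58.5, 99.5]
tcp_rot: [180.0, -0.0, 46.1]
[-0.15727023 -0.07897641 -0.02634722] [-0.45282447 -0.98143168  0.06281891]
tool_pos: [522.0, -58.4, 99.5]
tcp_rot: [180.0, -0.0, 50.6]
[-0.08646686 -0.04342129  0.04819156] [ 0.71163836 -0.63339303  0.37014367]
```

```bash
for i in 1 2 3; do python3 -m crank '[[0,0,0.06,0,3],[0,0,0.06,0,3]]' | grep -E "tool_pos|tcp_rot"; python3 -c "
from bench import *;s=sense();print(s['wrist_torque'],s['ft_force'])"; done
```

```text
tool_pos: [522.1, -58.4, 99.1]
tcp_rot: [180.0, -0.0, 50.5]
[-0.046884    0.00133233 -0.01407734] [-0.03475855 -0.21607327  1.27118458]
tool_pos: [522.2, -58.5, 98.7]
tcp_rot: [180.0, -0.0, 50.6]
[-0.15762149  0.08239321 -0.02186173] [-0.53321102 -0.35667597  3.49119316]
tool_pos: [522.2, -58.5, 98.1]
tcp_rot: [180.0, -0.0, 50.7]
[-0.15947946  0.07133509 -0.02505857] [ 0.35055278 -0.93795849  5.11136697]
```

```bash
for i in 1 2 3; do python3 -m crank '[[0,0,0,-0.08,3],[0,0,0,-0.08,3]]' | grep -E "tool_pos|tcp_rot"; python3 -c "
from bench import *;s=sense();print(s['wrist_torque'],s['ft_force'])"; done
```

```text
tool_pos: [521.9, -58.5, 97.8]
tcp_rot: [180.0, 0.0, 55.3]
[-0.23410875  0.05437662  0.06641171] [-0.86961648 -0.92761955  2.52790906]
tool_pos: [521.8, -58.4, 97.6]
tcp_rot: [-180.0, 0.0, 59.8]
[-0.23286637  0.14241967  0.01275323] [-0.65701127 -1.01738099  1.92572341]
tool_pos: [521.7, -58.5, 97.5]
tcp_rot: [-180.0, 0.0, 64.3]
[-0.38470906  0.15904729  0.06708202] [-1.11334463 -2.22425301  1.75704364]
```

```bash
python3 - <<'E'
from h import *
s,d=snapshot("side");np.savez("pics/side3.npz",p=s,d=d)
o=np.load("pics/side2.npz")['p']
c=lambda p,u,v:cv2.resize(p[v:v+60,u:u+40,::-1],(400,600),interpolation=cv2.INTER_CUBIC)
cv2.imwrite("pics/s3.png",np.hstack([c(o,315,130),c(s,315,145)]))
for z in(65,74,78.5):
    th=np.linspace(0,6.28,120);q=np.array([proj("side",(522+21*np.cos(a),-57.7+21*np.sin(a),z)) for a in th]);print(z,'right',q[q[:,0].argmax()].round(1),'low',q[q[:,1].argmax()].round(1),'left',q[:,0].min().round(1))
print(s.max(-1)[178:200,322:350])
E
```

```text
65 right [342.2 187.9] low [335.4 191.5] left 325.8
74 right [342.6 185. ] low [335.8 188.5] left 326.2
78.5 right [342.8 183.5] low [336. 187.] left 326.3
[[221 221 222 222 222 176  79  58  69  60  76 104  85  41  38  36  38  38
   72  81  61  67 106 125 124 124 119 118]
 [221 221 222 222 222 170  61  53  65  59  82 109  83  37  38  36  36  36
   72  76  58  73 101 113 129 127 102 100]
 [220 220 221 221 216 159  66  51  65  60  89 109  80  39  38  36  35  37
   79  81  56  75  93  96 118 116  91  92]
 [210 206 209 210 192 135  67  56  60  60  90 103  71  40  37  36  38  44
   87  86  55  75  89  92  93  93  92  92]
 [179 176 180 179 163 112  64  59  55  58  92 103  72  40  39  36  38  48
   83  82  58  77  92  93  93  93  92  92]
 [168 168 169 168 151 103  61  56  49  60  95 101  67  39  37  38  38  48
   75  74  56  79  93  93  92  93  93  94]
 [169 170 169 169 146  91  57  59  49  71 101  93  55  38  38  38  38  54
   73  67  57  79  94  92  93  93  94  94]
 [163 150 149 163 154 103  47  62  56  86 111  90  48  37  38  39  40  66
   71  56  56  80  90  86  90  93  94  94]
 [162 14
[... 930 characters left out ...]
170 170 169 171 170 170 170 170 170 169 170 170 170 169 169 154 155 169
  168 168 143 105  98 100 100 100  99  99]
 [170 169 170 171 171 170 170 170 170 168 168 168 168 166 164 162 158 154
  150 146 133 112 104 105 104 105 106 106]
 [169 168 168 167 166 165 162 158 153 150 146 144 142 140 136 133 126 119
  114 109 104 103 111 115 116 116 119 119]
 [150 147 145 142 139 137 133 127 119 114 110 107 105 111 116 116 147 169
  169 168 166 145 128 133 133 134 134 135]
 [116 111 106 105 107 112 147 168 143 147 169 167 167 172 175 175 196 211
  208 205 202 171 137 137 138 138 137 138]
 [148 169 168 168 169 172 195 210 190 190 206 204 201 201 200 198 196 193
  189 184 180 158 137 137 137 136 135 136]]
```

View pics/s3.png

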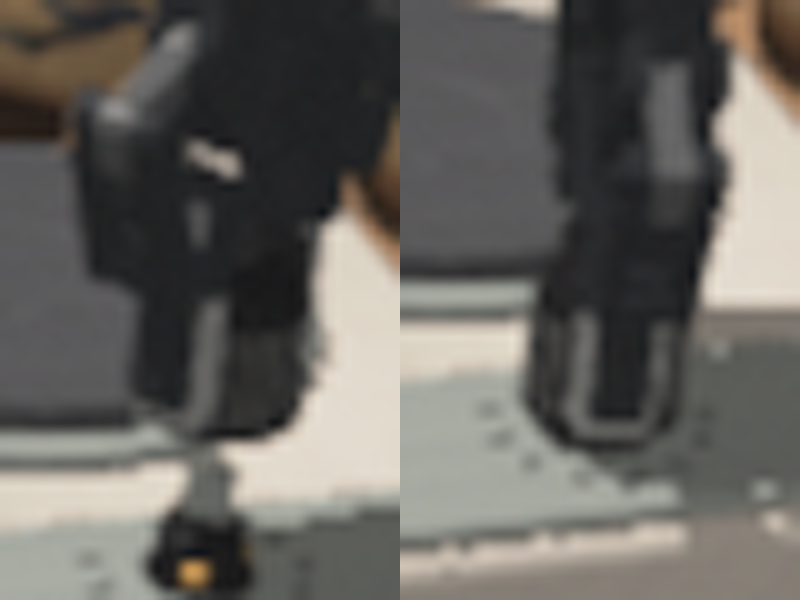

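```bash
python3 - <<'E'
from h import *
def low(cx,cy,z,cols):
    th=np.linspace(0,2*np.pi,2000);q=np.array([proj("side",(cx+21*np.cos(a),cy+21*np.sin(a),z)) for a in th])
    return [round(max(q[abs(q[:,0]-c)<.15,1],default=0),1) for c in cols]
A=np.load("pics/side2.npz");B=np.load("pics/side3.npz")
def edge(I,c,v0,v1):
    g=I['p'].max(-1).astype(float)[v0:v1,c];i=np.argmin(g[:]) ;lo=g.min();hi=g[-1]
    t=(lo+hi)/2;k=[j for j in range(len(g)-1) if g[j]<t<=g[j+1]][-1];return round(v0+k+(t-g[k])/(g[k+1]-g[k]),1)
print('img2',[edge(A,c,165,177) for c in range(338,344)],low(521.5,-58.2,115.4,range(338,344)))
print('img3',[edge(B,c,182,193 if c>329 else 190) for c in range(328,332)])
for z in (65,68,71,74,77,80):print(z,low(521.8,-58.4,z,range(328,332)))
# two heights: knob top/finger relation in depth
P=cloud("side",B['d']);m=(B['d']>0)&(np.hypot(P[...,0]-522,P[...,1]+58)<26)&(P[...,2]>60)
for v in range(180,194):
    w=np.nonzero(m[v])[0]
    if len(w):print(v,w.min(),w.max(),P[v,w].mean(0).round(0),P[v,330:338,2].round(0),P[v,330:338,0].round(0))
E
```

```text
img2 [np.float64(173.6), np.float64(173.7), np.float64(173.7), np.float64(173.5), np.float64(172.9), np.float64(172.6)] [np.float64(174.5), np.float64(174.5), np.float64(174.4), np.float64(174.2), np.float64(173.9), np.float64(173.5)]
img3 [np.float64(186.7), np.float64(187.8), np.float64(188.9), np.float64(189.5)]Traceback (most recent call last):
  File "<stdin>", line 11, in <module>
  File "<stdin>", line 3, in low
  File "h.py", line 13, in proj
    f,cx,cy,R,t,c=cam(n);q=R@np.array(p,float)+t;return q[0]/q[2]*f+cx,q[1]/q[2]*f+cy
                  ~~~^^^
  File "h.py", line 4, in cam
    c=calibration(n);f=192/np.tan(np.radians(c["fovy"])/2)
ValueError: time passes only in moves, steps and waits
```

```bash
sed -i 's/^def cam/import functools\n@functools.lru_cache(None)\ndef cam/' h.py; python3 - <<'E'
from h import *
def low(cx,cy,z,cols):
    th=np.linspace(0,2*np.pi,1500);q=np.array([proj("side",(cx+21*np.cos(a),cy+21*np.sin(a),z)) for a in th])
    return [float(round(max(q[abs(q[:,0]-c)<.15,1],default=0),1)) for c in cols]
for z in (65,68,71,74,77,80):print(z,low(521.8,-58.4,z,range(328,332)))
B=np.load("pics/side3.npz");P=cloud("side",B['d'])
for v in range(182,193):print(v,P[v,326:340,2].round(0),P[v,326:340,0].round(0))
E
```

```text
65 [189.4, 190.0, 190.4, 190.8]
68 [188.3, 189.0, 189.4, 189.8]
71 [187.3, 187.9, 188.4, 188.7]
74 [186.2, 186.8, 187.3, 187.7]
77 [185.1, 185.8, 186.3, 186.7]
80 [184.0, 184.7, 185.2, 185.6]
182 [ 65.  82.  85.  87.  92.  90.  97.  97. 100. 102. 101. 101. 102. 101.] [553. 527. 523. 519. 511. 513. 503. 502. 496. 493. 492. 492. 490. 490.]
183 [64. 82. 83. 85. 85. 87. 93. 95. 98. 96. 97. 97. 98. 98.] [549. 523. 522. 517. 517. 513. 503. 499. 495. 496. 494. 493. 490. 489.]
184 [64. 77. 81. 83. 84. 87. 89. 90. 95. 95. 95. 96. 94. 95.] [545. 526. 519. 516. 514. 508. 505. 503. 495. 494. 492. 490. 492. 490.]
185 [66. 78. 79. 79. 79. 84. 88. 89. 92. 92. 91. 90. 92. 88.] [538. 521. 518. 517. 516. 509. 503. 500. 495. 494. 494. 495. 491. 495.]
186 [ 65.  73.  76.  79.  76.  83.  86.  85.  89.  90.  89.  91. 714.  87.] [ 535.  523.  519.  513.  515.  506.  501.  501.  494.  492.  492.  489.
 -341.  492.]
187 [ 65. 714.  72.  75.  76.  80.  80.  85.  84.  85.  84.  88.  84.  83.] [ 530. -341.  519.  514.  512.  505.  505.  497.  497.  495.  495.  489.
  493.  493.]
188 [66. 65. 66. 72. 73. 74. 78. 79. 79. 79. 81. 79. 79. 82.] [525. 525. 523. 515. 512. 510. 502. 500. 500. 499. 495. 496. 496. 491.]
189 [64. 66. 63. 64. 66. 67. 70. 73. 73. 73. 72. 74. 71. 64.] [524. 520. 522. 520. 517. 514. 510. 504. 504. 503. 503. 500. 502. 511.]
190 [64. 65. 64. 67. 64. 64. 65. 67. 66. 65. 67. 65. 66. 68.] [519. 517. 518. 513. 516. 514. 513. 509. 508. 509. 506. 506. 504. 501.]
191 [67. 63. 67. 63. 64. 65. 65. 66. 64. 67. 66. 63. 64. 66.] [512. 515. 509. 513. 511. 509. 508. 505. 507. 502. 503. 505. 504. 500.]
192 [65. 64. 65. 63. 65. 62. 66. 65. 64. 64. 64. 65. 64. 65.] [509. 510. 508. 510. 506. 508. 503. 503. 503. 502. 501. 499. 500. 497.]
```

The foot is at about 70 mm by both TCP and picture, so the knob has dropped and is pressing into the catches. I'll back off to the resting height and check the torque again.

```bash
g(){ python3 -c "
from bench import *;s=sense();print(s['tool_pos'][2].round(2),s['tcp_rot'][2].round(1),'Tz',s['wrist_torque'][2].round(3),s['ft_force'].round(1))"; }; python3 -m crank '[[0,0,-0.15,0,3],[0,0,-0.3,0,3]]'>/dev/null; g; python3 -m crank '[[0,0,0,0,3]]' >/dev/null; g; for i in 1 2 3; do python3 -m crank '[[0,0,0,0.12,3]]'>/dev/null; g; done
```

```text
100.56 64.3 Tz -0.025 [-0.2  0.5 -0.2]
100.85 64.4 Tz -0.013 [-1.   0.   0.1]
100.76 57.5 Tz -0.045 [ 0.3 -0.1 -1.8]
100.78 50.4 Tz -0.003 [ 0.3 -0.4 -0.7]
100.75 43.5 Tz -0.015 [-0.3 -0.5 -0.5]
```

```bash
cat > g.sh <<'E'
python3 -c "
from bench import *;s=sense();print(s['time'],s['tool_pos'].round(1),s['tcp_rot'][2].round(1),'T',s['wrist_torque'].round(2),s['ft_force'].round(1),s['finger_gap'].round(1))"
E
for i in 1 2 3 4; do python3 -m crank '[[0,0,0,0.12,3]]'>/dev/null; bash g.sh; done
python3 - <<'E'
from h import *
s,d=snapshot("side");np.savez("pics/side4.npz",p=s,d=d)
cv2.imwrite("pics/s4.png",cv2.resize(s[150:200,310:360,::-1],(600,600),interpolation=cv2.INTER_CUBIC))
E
```

```text
Traceback (most recent call last):
AttributeError: 'float' object has no attribute 'round'
Traceback (most recent call last):
AttributeError: 'float' object has no attribute 'round'
Traceback (most recent call last):
AttributeError: 'float' object has no attribute 'round'
Traceback (most recent call last):
AttributeError: 'float' object has no attribute 'round'
```

View pics/s4.png

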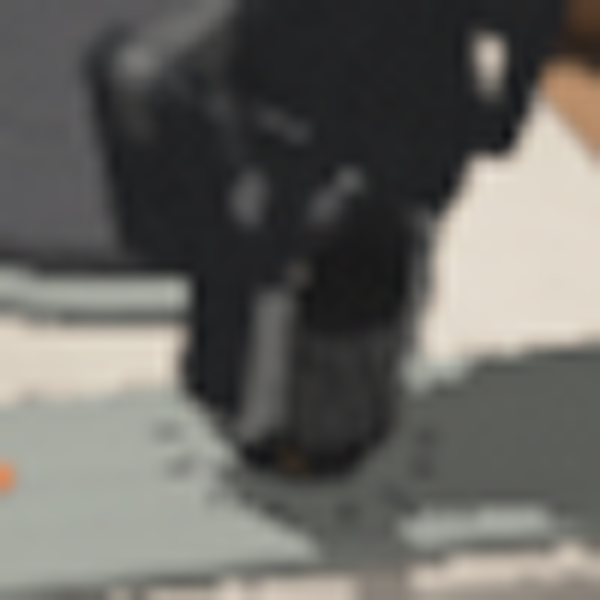

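The view shows the knob low over the collar, with only the bottom of a brass ball showing at crop (293,460), i.e. (334,188). I'll check that foot row against the ball's original rows, 185 to 188.

```bash
sed -i "s/s\['finger_gap'\].round(1)/round(s['finger_gap'],1)/" g.sh; bash g.sh; python3 - <<'E'
from h import *
A=np.load("pics/side4.npz");O=np.load("pics/side0.npz")
for n,I in(("now",A),("orig",O)):
    p=I['p'].astype(int);print(n);print((p[183:192,329:345,0]));print((p[...,0]-p[...,2])[183:192,330:340])
E
```

```text
12.55 [521.8 -58.3 100.7] 15.6 T [-0.22  0.14  0.08] [-0.6 -0.6 -0.1] 38.8
now
[[ 33  73  97  93  74  48  50  48  48  50  50  50  44  55  79  91]
 [ 48  82 101  91  72  48  51  48  53  51  48  49  44  54  79  92]
 [ 73  94  93  75  58  44  49  48  53  51  47  49  39  56  81  88]
 [ 75  80  67  42  38  36  47  45  46  46  41  41  41  70  88  84]
 [ 98  40  33  28  38  36  38  35  36  35  27  45  69  86  91  88]
 [110  57  30  27  42  50  38  27  28  28  39  69  88  91  91  83]
 [ 91  82  65  58  51  49  45  38  42  46  65  85  91  91  91  82]
 [105  91  87  83  77  71  71  71  74  77  85  91  87  83  88  91]
 [125  91  91  87  87  91  90  91  90  87  87  90  86  78  79  87]]
[[ 2  1  2  1  0  1  1  0  2 -1]
 [ 2  2  1  2  1  2  0  1  1  0]
 [ 3  3  2  1  1  1  1  1  1  1]
 [ 1  2  0  0  1  1  1  1  1  0]
 [-1  0  0  7  8  1  0  1  1  1]
 [ 1 -1 -1 10 15  9 -1  0  1  1]
 [ 2  1  1  4 10  8  1  0  0  1]
 [ 2  1  2  1  1  1  2  2  2  2]
 [ 1  2  2  2  2  2  2  2  2  3]]
orig
[[158 120  50  47  49  45  43  40  39  37  72 132 144 132 147 158]
 [146 102  41  42  46  40  40  36  33  31  77 1
[... 177 characters left out ...]
84 131  52  28  26  23  61  83 131 158 151]
 [141  95  44  45  94 113  82  34  27  26  36  67 109 145 158 143]
 [158 141 109  95  78  60  58  51  64  71 100 124 145 158 158 141]
 [152 157 150 143 132 122 122 121 126 129 144 157 152 144 151 157]
 [152 159 159 151 151 157 156 156 156 149 150 156 149 134 135 150]]
[[  4   1   1   2   1   1   0   1   1   2]
 [  3   0   1   1   1   1  -1   0   0  14]
 [  0  -1  -1  -1   0  -1   1   1  -1  21]
 [  1  -1  10  71  87  59  15  -1  -1   7]
 [  1   0  17  85 104  71  18   0  -1  -2]
 [  3   1  10  48  61  41   4   0   1   0]
 [  4   3   2   3   7   5   0   1   1   3]
 [  4   4   4   4   4   3   2   3   4   4]
 [  4   5   5   5   5   4   4   5   5   5]]
```

```bash
python3 - <<'E'
from h import *
th=np.linspace(0,2*np.pi,1500)
def ext(x,y,z,r):
    q=np.array([proj("side",(x+r*np.cos(a),y+r*np.sin(a),z)) for a in th]);return 'z',z,'low',q[q[:,1].argmax()].round(1),'L/R',q[:,0].min().round(1),q[:,0].max().round(1)
print(ext(522,-57.7,65,12));print(ext(522,-57.7,82,12));print(ext(522,-57.7,96,6.5))
for z in(74,78.5):print(ext(522,-57.7,z,21))
# front edge of hotplate top near shaft, colours along column below/above
O=np.load("pics/side0.npz")['p'].max(-1)
for c in(320,335,345):print(c,O[186:204,c])
# front edge predicted: shaft -45mm along hotplate x
h=np.radians(-11.6);X=np.array([np.cos(h),np.sin(h)]);Y=np.array([-X[1],X[0]])
for t in(-30,0,30):
    p=np.array([522,-57.7])-45*X+t*Y;print(t,np.round(proj("side",(*p,65)),1))
E
```

```text
('z', 65, 'low', array([334.8, 189.6]), 'L/R', np.float64(329.3), np.float64(338.7))
('z', 82, 'low', array([335.5, 183.9]), 'L/R', np.float64(330.0), np.float64(339.4))
('z', 96, 'low', array([335.7, 178.1]), 'L/R', np.float64(332.7), np.float64(337.8))
('z', 74, 'low', array([335.7, 188.5]), 'L/R', np.float64(326.2), np.float64(342.6))
('z', 78.5, 'low', array([335.9, 187. ]), 'L/R', np.float64(326.3), np.float64(342.8))
320 [162 164 164 162 162 163 164 162 162 163 163 152 121 138 185 178 148 136]
335 [113 131  82  58 125 160 161 161 161 158 133 107 164 192 167 141 129 129]
345 [128 145 138 136 160 160 162 162 157 129 110 168 191 164 140 128 128 127]
-30 [351.6 195.1]
0 [340.4 196.4]
30 [329.2 197.7]
```

The visible ball rows (187 to 189) put the foot near 78.5, with zero torque: the knob is still riding on the shaft's end, not over the flat. So I'll press to 3 or 4 N and sweep properly.

```bash
python3 -m crank '[[0,0,0.1,0,3],[0,0,0.15,0,3],[0,0,0.15,0,3]]' 90 >/dev/null; bash g.sh; for i in 1 2 3; do python3 -m crank '[[0,0,0.06,0,3],[0,0,0.06,0,3]]' >/dev/null; bash g.sh; done
```

```text
12.85 [521.8 -58.3  99.8] 16.5 T [-0.16  0.7   0.06] [-4.5  0.2  5.9] 38.2
13.05 [521.9 -58.3  99.6] 16.5 T [-0.12  1.    0.06] [-6.6  0.3  9.7] 38.0
13.25 [522.  -58.4  99.4] 16.5 T [-0.09  1.23  0.05] [-7.7  1.4 12.8] 38.0
13.45 [522.1 -58.3  99.2] 16.5 T [-0.06  1.47  0.03] [-9.8  1.2 15.1] 37.6
```

```bash
python3 -m crank '[[0,0,-0.2,0,3],[0,0,-0.2,0,3]]' >/dev/null; bash g.sh; python3 -m crank '[[0,0,0,-0.06,3],[0,0,0,-0.12,3],[0,0,0,-0.12,3]]' >/dev/null; bash g.sh
```

```text
13.65 [521.9 -58.3  99.5] 16.5 T [-0.18  0.2   0.11] [-0.4  0.2  1.7] 37.7
13.95 [521.8 -58.3  99.4] 23.3 T [-0.14  0.34 -0.  ] [-1.4 -0.3  1.9] 37.9
```

```bash
python3 -m crank '[[0,0,0.05,0,3],[0,0,0.05,-0.06,3],[0,0,0.05,-0.12,3]]' >/dev/null; bash g.sh; for i in 1 2 3 4 5; do python3 -m crank '[[0,0,0,-0.06,3],[0,0,0,-0.12,3]]' >/dev/null; bash g.sh; done
```

```text
14.25 [521.8 -58.3  99.2] 30.1 T [-0.02  0.64 -0.06] [-4.2  0.6  4.3] 37.9
14.45 [521.9 -58.4  99.1] 37.0 T [-0.21  0.42  0.  ] [-2.3 -0.5  2.6] 38.0
14.65 [522.  -58.5  99.1] 43.9 T [-0.22  0.27 -0.04] [-1.3 -1.1  1.3] 38.1
14.85 [522.1 -58.4  99.1] 50.8 T [-0.02  0.26  0.02] [-0.9 -0.8  1.4] 38.3
15.05 [522.  -58.4  99. ] 57.6 T [-0.05  0.29 -0.04] [-1.6 -0.4  1.8] 38.2
15.25 [521.9 -58.4  99. ] 64.5 T [-0.01  0.48 -0.03] [-2.5  1.   3. ] 37.9
```

```bash
python3 -m crank '[[0,0,0.03,-0.06,3],[0,0,0.03,-0.12,3]]' >/dev/null; bash g.sh; for i in 1 2 3 4; do python3 -m crank '[[0,0,0,-0.06,3],[0,0,0,-0.12,3]]' >/dev/null; bash g.sh; done
```

```text
15.45 [521.5 -58.2  98.7] 71.4 T [-0.    0.98 -0.13] [-5.9  1.   4.3] 37.8
15.65 [521.  -58.2  98.5] 78.3 T [-0.02  1.15 -0.08] [-7.4  0.7  5.6] 38.1
15.85 [520.6 -58.4  98.3] 85.1 T [-0.19  1.32 -0.22] [-9.  -0.7  4.7] 38.1
16.05 [520.4 -58.7  98.2] 92.0 T [-0.44  1.4  -0.17] [-9.8 -2.7  6.2] 37.7
16.25 [520.3 -58.8  98.2] 98.9 T [-0.53  1.5  -0.33] [-10.5  -3.    6.7] 37.7
```

```bash
python3 -m crank '[[0.02,-0.1,0,0,3],[0.02,-0.15,0,0,3],[0.02,-0.15,0,0,3]]' >/dev/null; bash g.sh;  python3 -m crank '[[0,0,0,0.1,3],[0,0,0,0.2,3],[0,0,0,0.2,3]]' >/dev/null; bash g.sh
```

```text
16.55 [520.1 -58.7  98.3] 98.8 T [-0.64  0.16 -0.08] [-2.9 -4.  -2.1] 37.9
16.85 [520.3 -58.5  98.5] 87.2 T [-0.48  0.26 -0.13] [-1.9 -2.5 -1. ] 37.7
```

```bash
python3 -m crank '[[-0.05,-0.02,0.08,0,3],[-0.05,-0.02,0.08,0,3]]' >/dev/null; bash g.sh;  python3 -m crank '[[0,0,0.06,0.06,3],[0,0,0.06,0.06,3]]' >/dev/null; bash g.sh
```

```text
17.05 [520.4 -58.6  98.4] 87.5 T [ 0.04  0.56 -0.07] [-4.   0.   5.1] 38.0
17.25 [520.5 -58.7  98.1] 84.0 T [-0.02  0.66 -0.11] [-4.6  0.3  6.7] 37.9
```

```bash
python3 -m crank '[[0,-0.05,-0.04,0,3],[0,-0.05,-0.04,-0.1,3],[0,-0.05,-0.04,-0.16,3]]' >/dev/null; bash g.sh; for i in 1 2 3; do python3 -m crank '[[0,0,0,-0.06,3],[0,0,0,-0.12,3]]' >/dev/null; bash g.sh; done
```

```text
17.55 [520.2 -59.   98.1] 93.4 T [-0.39  0.13 -0.29] [-2.5 -1.7  2.8] 38.6
17.75 [520.1 -59.   98.2] 100.2 T [-0.22  0.21 -0.29] [-4.3 -1.3  3.8] 38.2
17.95 [520.  -59.1  98.1] 107.1 T [-0.43  0.27 -0.27] [-3.8 -1.7  3.4] 38.2
18.15 [520.  -59.2  98.1] 113.9 T [-0.46  0.34 -0.29] [-3.8 -2.3  2.9] 38.2
```

```bash
for i in 1 2 3 4; do python3 -m crank '[[0,0,0,0.06,3],[0,0,0,0.06,3]]' >/dev/null; bash g.sh; done
```

```text
18.35 [520.  -58.9  98.1] 110.3 T [-0.15  0.36 -0.2 ] [-3.  -1.5  4.4] 38.0
18.55 [520.  -58.7  98.1] 106.9 T [-0.02  0.29 -0.09] [-3.1 -0.3  4.6] 37.8
18.75 [520.1 -58.7  98.1] 103.5 T [ 0.11  0.2  -0.02] [-2.1 -0.8  5. ] 38.2
18.95 [520.1 -58.8  98.1] 100.1 T [ 0.01  0.01 -0.02] [-1.1  1.2  4.6] 38.0
```

```bash
for i in 1 2 3 4; do python3 -m crank '[[0,0,0,0.06,3],[0,0,0,0.06,3]]' >/dev/null; bash g.sh; done; python3 - <<'E'
from h import *
s,d=snapshot("side");np.savez("pics/side5.npz",p=s,d=d)
print(s.max(-1)[178:193,322:348])
E
```

```text
19.15 [520.2 -59.   98.1] 96.7 T [-0.04 -0.14 -0.05] [ 0.1 -1.3  4.6] 37.8
19.35 [520.3 -59.   98. ] 93.2 T [-0.07 -0.3  -0.09] [ 1.7 -1.2  4.3] 38.0
19.55 [520.3 -59.   98. ] 89.8 T [-0.08 -0.5  -0.06] [ 2.7 -0.5  3.1] 37.8
19.75 [520.3 -58.9  98. ] 86.4 T [-0.01 -0.73 -0.05] [3.6 0.8 2.2] 37.9
[[221 222 222 223 215 164  92  62  62  63  51  49  46  36  82 109 102  67
   35  38  38  36  37  89 119 164]
 [222 222 223 223 223 182  95  59  56  64  56  59  58  42  93 116  98  62
   34  37  37  38  37  87 114 113]
 [221 221 221 222 222 179  90  59  52  64  58  58  56  46 102 120  89  51
   37  38  38  36  42  78  99  96]
 [210 207 211 210 208 161  79  63  56  60  56  56  56  52 105 118  84  47
   41  39  39  38  45  76  93  93]
 [180 176 181 179 177 137  69  65  58  58  56  56  55  53 103 117  86  48
   41  38  36  37  55  81  93  93]
 [170 169 170 169 170 127  53  59  55  61  59  58  55  62 105 116  84  48
   39  38  36  37  63  86  93  93]
 [170 170 170 171 170 125  40  57  57  59  58  58  54  70 108 110  77  44
   39  37  36  37  62  87  93  94]
 [164 149 150 164 171 132  60  55  57  54  51  54  50  75 108 102  69  42
   39  37  36  40  66  83  90  94]
 [163 149 149 164 171 157 106  43  46  49  51  52  48  77 105 106  75  41
   42  51  55  70  77  77  86  94]
 [172 172 172 164 166 173 151  97  38  40  43  43  42  59  93 108  91  76
   76  75  83  92  92  85  89  93]
 [171 163 150 139 156 170 169 132  58  33  29  29  33  43  69  85  80  83
   82  83  94  95  84  81  89  93]
 [169 161 146 147 161 169 169 154 110  66  59  49  38  37  41  50  55  68
   79  86  93  93  84  80  90  93]
 [170 170 170 170 170 157 150 163 155 136 133 106  73  72  73  76  79  86
   92  89  86  90  93  92  93  92]
 [171 170 170 170 170 147 139 163 169 169 162 146 137 136 136 136 113  89
   92  88  80  81  88  91  92  92]
 [172 171 169 169 168 160 161 169 168 169 146 140 162 168 168 168 130  83
  119 116  89  86  89  93  92  93]]
```

```bash
for i in 1 2 3 4; do python3 -m crank '[[0,0,0,0.06,3],[0,0,0,0.06,3]]' >/dev/null; bash g.sh; done
```

```text
20.0 [520.3 -58.8  98. ] 82.9 T [ 0.1  -0.93  0.04] [4.9 0.  3.4] 38.3
20.2 [520.4 -58.7  98. ] 79.5 T [ 0.17 -1.01 -0.03] [5.3 1.5 1.3] 38.0
20.4 [520.4 -58.8  98.1] 76.0 T [ 0.15 -1.01 -0.04] [5.4 2.  2.4] 38.1
20.6 [520.5 -58.7  98.1] 72.6 T [ 0.19 -0.99  0.02] [5.4 0.4 2.4] 37.8
```

```bash
python3 -m crank '[[0.02,0.08,0.03,0,3],[0.02,0.08,0.03,0,3]]' >/dev/null; bash g.sh; for i in 1 2 3 4; do python3 -m crank '[[0,0.01,0,0.06,3],[0,0.02,0,0.12,3]]' >/dev/null; bash g.sh; done
```

```text
20.8 [520.8 -58.9  97.6] 72.6 T [ 0.21 -0.75 -0.  ] [3.9 0.7 3.9] 38.0
21.0 [520.8 -58.7  97.3] 65.6 T [ 0.38 -0.73  0.05] [3.9 2.5 1.7] 38.2
21.2 [520.9 -58.8  97.2] 58.7 T [ 0.3  -0.89  0.07] [5.5 1.6 1.4] 38.2
21.4 [521.  -59.   97.1] 51.8 T [ 0.28 -0.65  0.11] [4.1 1.6 1.2] 38.2
21.6 [520.8 -58.9  97. ] 45.0 T [ 0.36 -0.58  0.14] [2.4 2.9 2.3] 37.9
```

```bash
for i in 1 2 3; do python3 -m crank '[[0,0.01,0.02,0.06,3],[0,0.02,0.03,0.12,3]]' >/dev/null; bash g.sh; done;  python3 - <<'E'
from h import *
s,d=snapshot("side");np.savez("pics/side6.npz",p=s,d=d)
cv2.imwrite("pics/s6.png",cv2.resize(s[150:200,310:360,::-1],(600,600),interpolation=cv2.INTER_CUBIC))
print(s.max(-1)[180:193,328:346])
E
```

```text
21.8 [521.  -58.7  96.9] 38.1 T [ 0.65 -0.46  0.27] [1.6 5.8 4.4] 37.7
22.0 [521.2 -58.5  96.8] 31.2 T [ 0.98 -0.45  0.31] [1.9 6.7 5.8] 37.8
22.2 [521.4 -58.5  96.6] 24.4 T [ 1.04 -0.38  0.3 ] [1.2 7.5 7.7] 37.9
[[ 37  35  38  37  68  95  93  71  46  50  49  49  52  44  56 101 156 163]
 [ 37  37  37  37  74  98  91  67  44  53  51  48  52  45  48  97 130 118]
 [ 37  37  36  35  80 102  85  59  43  50  51  47  52  48  48  75  91  92]
 [ 40  36  35  40  83 102  84  53  42  46  47  46  52  49  54  81  93  93]
 [ 36  35  36  45  84 102  84  53  48  48  47  47  50  50  57  82  94  94]
 [ 56  40  34  50  87 101  83  48  51  51  50  49  48  52  51  78  90  86]
 [ 76  67  61  74  96  97  79  49  51  48  51  52  45  49  53  81  86  77]
 [108  72  73  92  95  78  63  45  46  45  49  50  36  40  69  90  90  85]
 [133  76  71  74  67  45  39  37  38  36  37  35  39  63  86  94  84  81]
 [137  93  83  65  59  48  37  36  38  44  47  61  75  87  94  93  83  80]
 [118  90  93  90  85  79  72  72  72  75  78  87  93  89  85  89  92  92]
 [127 135 117  93  89  90  93  93  92  92  89  89  91  87  80  80  89  92]
 [161 168 152 116  82  78  89  93  93  92  79  79  92  92  89  85  90  93]]
```

View pics/s6.png

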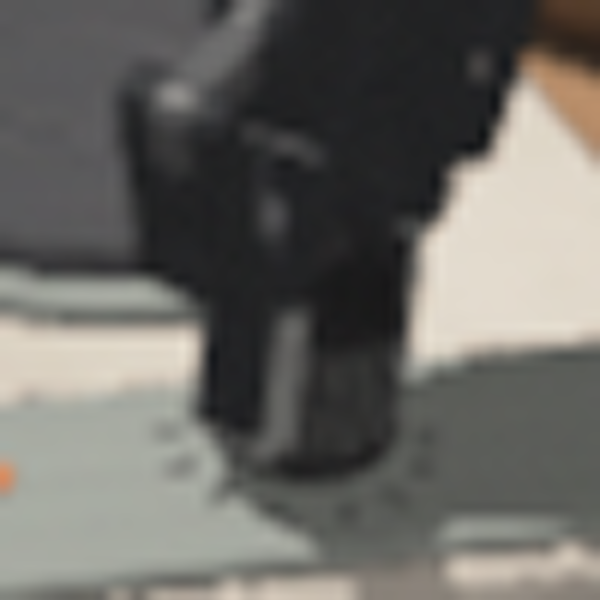

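The ball is now hidden and the foot edge is about 1.4 px lower (187.7). The steady 0.3 N m torque says the D has engaged. I'll relieve the force and twist, then verify.

```bash
python3 -m crank '[[0,0,-0.06,-0.06,3],[0,0,-0.06,-0.12,3]]' >/dev/null; bash g.sh; for i in 1 2 3 4 5; do python3 -m crank '[[0,0,0,-0.05,3],[0,0,0,-0.1,3]]' >/dev/null; bash g.sh; done
```

```text
22.45 [521.  -58.8  96.7] 31.5 T [ 0.66 -0.37 -0.06] [2.6 5.2 3.5] 37.6
22.65 [521.  -58.8  96.7] 37.2 T [ 0.56 -0.48 -0.05] [1.4 4.9 2.9] 38.2
22.85 [521.  -59.1  96.6] 42.9 T [ 0.41 -0.34 -0.13] [2.2 2.3 3. ] 37.7
23.05 [521.1 -59.3  96.6] 48.7 T [ 0.38 -0.55 -0.04] [2.1 2.4 1.6] 37.8
23.25 [521.2 -59.4  96.6] 54.4 T [ 0.27 -0.73 -0.06] [4.  1.9 0.4] 38.0
23.45 [521.2 -59.5  96.5] 60.1 T [ 0.22 -0.75 -0.09] [ 4.4  1.  -0. ] 37.4
```

```bash
for i in 1 2 3 4 5 6; do python3 -m crank '[[0,-0.01,0,-0.06,3],[0,-0.02,0,-0.12,3]]' >/dev/null; bash g.sh; done; python3 -c "
from bench import *;print(sense()['grip_force'],sense()['joint_pos'].round(0))"
```

```text
23.65 [521.1 -59.5  96.5] 67.0 T [ 0.31 -0.79 -0.09] [ 4.8  0.7 -0.3] 37.9
23.85 [521.  -59.2  96.6] 73.9 T [ 0.36 -0.74 -0.1 ] [4.4 2.2 0.5] 37.9
24.05 [520.6 -59.1  96.5] 80.8 T [ 0.37 -0.67 -0.06] [4.2 2.1 0.9] 38.2
24.25 [520.4 -59.1  96.5] 87.6 T [ 0.15 -0.77 -0.2 ] [ 3.9  0.9 -0.4] 38.0
24.45 [520.2 -59.2  96.5] 94.5 T [ 0.12 -0.89 -0.24] [ 5.1  0.5 -0.5] 37.8
24.65 [520.1 -59.2  96.5] 101.4 T [ 0.21 -0.96 -0.25] [ 4.1  1.6 -0.1] 38.0
93.62907271832228 [-12.   3. 107.   0.  70. -24.]
```

A steady −0.25 N m with no axial load can only be the shaft, so the flat is engaged and the height fits the catches. I'll unwind to mid-slack, press lightly to confirm, then release.

```bash
python3 -m crank '[[-0.03,0.06,0,0.12,3],[-0.03,0.1,0,0.24,3],[-0.03,0.1,0,0.36,3],[-0.03,0.1,0,0.4,3]]' >/dev/null; bash g.sh; python3 -m crank '[[0,0.04,0.04,0,3],[0,0.04,0.04,0,3]]' >/dev/null; bash g.sh;python3 -m crank '[[0,0,0.03,0,3],[0,0,0.03,0,3]]' >/dev/null; bash g.sh
```

```text
25.05 [520.7 -58.9  96.2] 78.1 T [ 0.59 -0.62  0.07] [2.9 2.5 0.1] 37.6
25.25 [521.  -59.1  96. ] 78.4 T [ 0.84 -0.03  0.  ] [0.1 4.8 1.4] 37.9
25.45 [521.1 -59.2  96. ] 78.3 T [ 0.93  0.14 -0.01] [-1.   4.6  2.6] 37.9
```

```bash
python3 -m crank '[[0.06,0,-0.02,0,3],[0.06,0,-0.02,0,3]]' 20 >/dev/null; bash g.sh; python3 -m crank '[[0.06,0,-0.02,0,4],[0.06,0,-0.02,0,4.4],[0.06,0,-0.02,0,5],[0.06,0,-0.02,0,7],[0.06,0,-0.02,0,8.5],[0.06,0,-0.02,0,8.5],[0.06,0,-0.02,0,8.5],[0.06,0,-0.02,0,8.5]]'; python3 -m crank '[[0,0,-3,0,8.5],[0,0,-7,0,8.5],[0,0,-11,0,8.5],[0,0,-11,0,8.5],[0,0,-11,0,8.5]]'; python3 - <<'E'
from h import *
s,d=snapshot("side");np.savez("pics/side7.npz",p=s,d=d)
cv2.imwrite("pics/s7.png",cv2.resize(s[150:200,310:360,::-1],(600,600),interpolation=cv2.INTER_CUBIC))
print(s.max(-1)[170:193,324:346])
P=cloud("side",d);m=(d>0)&(np.hypot(P[...,0]-521,P[...,1]+59)<24)&(P[...,2]>68)&(P[...,2]<130);print(np.percentile(P[m][:,2],[50,80,90,97]))
E
```

```text
25.65 [521.1 -59.   96. ] 78.3 T [0.46 0.41 0.05] [-3.   2.6  0.6] 38.0
time: 26.45
tool_pos: [522.1, -58.5, 96.8]
tcp_rot: [180.0, 0.0, 78.2]
ft_force: [0.3, 0.4, 0.5]
finger_gap: 84.9
grip_force: 0.0
time: 26.95
tool_pos: [523.1, -58.7, 208.3]
tcp_rot: [179.8, -0.0, 78.2]
ft_force: [-0.1, 0.6, -1.6]
finger_gap: 85.0
grip_force: 0.0
[[ 77  78  76  72  70  65  56  49  44  44  42  42  43  42  57  90 125 134
  122 109 155 214]
 [ 59  57  57  56  57  52  45  42  42  41  41  40  42  40  40  40  52  62
   78 150 214 227]
 [ 60  61  63  65  77  67  41  41  40  41  41  40  41  42  40  40  41  41
   56 154 216 226]
 [134 134 136 137 114  68  40  41  39  41  41  41  61  75  59  41  40  40
   39  91 191 226]
 [172 170 167 163 121  48  39  41  40  41  40  41  62 138 133  60  40  41
   40  70 185 226]
 [143 139 134 127  96  47  37  39  41  41  42  40  41 138 190 147  41  41
   39  55 172 222]
 [105 105 123 118  78  49  39  36  37  39  39  41  41  71 167 156  46  37
   34  31 158 218]
 [179 180 191 167 100  58  51  37  34  35  36  36  38  40  76  77  45  30
   33  54 171 221]
 [223 223 223 189 10
[... 729 characters left out ...]
 164 171 141  78  52  51  58  55  55  56  51  50  43  42  48  44  44
   51  78  86  76]
 [172 165 166 164 119  54  40  44  45  52  50  48  49  44  44  46  42  34
   64  87  89  85]
 [150 140 155 171 153 108  60  34  32  40  39  38  36  36  38  38  45  63
   85  94  84  81]
 [146 147 161 169 170 153 110  67  60  50  38  37  37  42  46  63  76  87
   94  93  84  81]
 [170 171 171 157 150 164 155 136 133 107  73  72  73  76  78  87  93  89
   86  89  92 119]
 [170 171 170 147 139 164 170 170 162 145 137 136 136 136 126 126 136 132
  121 114 128 154]
 [170 169 169 161 161 169 169 168 147 141 162 169 169 168 141 144 169 169
  161 154 162 170]]
[ 96.93114463 106.4820862  107.52422882 108.55107556]
```

View pics/s7.png

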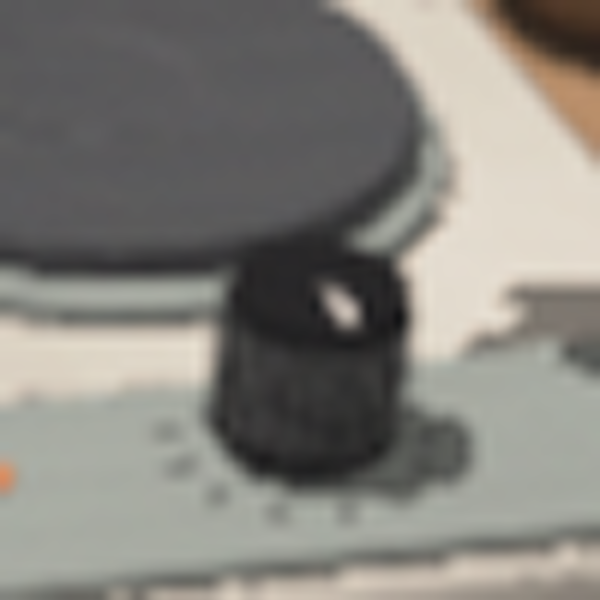

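The knob stands alone over the collar, its top face centred at about (336,174) and the white pointer at (338,174.5). No collar is visible beneath it. I'll measure the top face's height and tilt from depth, and the pointer.

```bash
python3 - <<'E'
from h import *
A=np.load("pics/side7.npz");P=cloud("side",A['d'])
print(P[170:190,329:345,2].round(0))
rr=[(171,331,341),(172,330,342),(173,330,342),(174,330,342),(175,331,342),(176,332,341)]
Q=np.concatenate([P[v,a:b] for v,a,b in rr]);Q=Q[(Q[:,2]>90)&(Q[:,2]<130)]
c=np.linalg.lstsq(np.c_[Q[:,:2]-[521,-59],np.ones(len(Q))],Q[:,2],rcond=None)[0];print('top plane slope',c.round(3),'mean',Q.mean(0).round(1),np.ptp(Q,0).round(1),len(Q))
O=np.load("pics/side0.npz");Po=cloud("side",O['d']);print('pick top z',np.median(Po[248:254,226:235,2]))
m=abs(Po[191:194,325:350,2]-65)<6;print('panel z',Po[191:194,325:350,2][m].mean())
for z in(108,111):
  a=ray("side",337.9,174.6,z);b=ray("side",336,174.2,z);print(z,a.round(1),b.round(1))
th=np.linspace(0,6.28,200)
for z in(65,71,74,78.5):
  f=np.array([proj("side",(521+21*np.cos(a),-58.7+21*np.sin(a),z)) for a in th]);t=np.array([proj("side",(521+20*np.cos(a),-58.7+20*np.sin(a),z+37)) for a in th])
  print(z,'foot low',f[:,1].max().round(1),'top: rows',t[:,1].min().round(1),t[:,1].max().round(1),'cols',t[:,0].min().round(1),t[:,0].max().round(1))
shift(521,-59,150)
E
```

```text
[[ 75.  75.  74. 106. 108. 109. 107. 107. 108.  67.  63.  67.  65.  65.
   60.  57.]
 [ 73. 108. 109. 105. 106. 108. 107. 107. 105. 107. 107. 107.  62.  63.
   60.  57.]
 [106. 108. 106. 106. 109. 108. 106. 107. 108. 108. 108. 108. 109.  58.
   58.  58.]
 [107. 108. 109. 108. 104. 107. 109. 107. 106. 110. 107. 106. 106. 108.
   56.  58.]
 [106. 106. 109. 106. 107. 107. 107. 106. 109. 106. 108. 107. 106. 107.
  107.  59.]
 [105. 107. 106. 107. 108. 107. 107. 106. 106. 105. 107. 105. 106. 107.
  106.  59.]
 [103. 104. 105. 104. 108. 107. 106. 107. 107. 109. 105. 109. 108. 104.
  103.  58.]
 [101. 103. 106. 104. 106. 106. 106. 107. 108. 107. 106. 106. 105. 104.
  103.  59.]
 [ 99. 101. 102. 103. 103. 104. 105. 104. 105. 106. 104. 102. 103. 100.
   97.  57.]
 [ 92.  95. 100.  99.  99. 100. 101. 102. 102. 102. 102. 100. 101.  98.
   97.  60.]
 [ 92.  95.  98.  95.  97.  97.  99. 100.  99.  98.  97. 100.  97.  95.
   93.  66.]
 [ 91.  93.  90.  95.  96.  95.  96.  97.  94.  96.  96.  97.  94.  91.
   89.  67.]
 [ 86.  88.  90.  88.  90.  94.  91.  93.  92.  94.  92.  91.  90.  91.
   66.  
[... 491 characters left out ...]
  72.  68.
   64.  64.]
 [ 64.  66.  71.  69.  70.  73.  71.  74.  74.  68.  69.  64.  67.  66.
   65.  67.]]
top plane slope [-6.00000e-03  1.30000e-02  1.07027e+02] mean [520.6 -56.6 107.1] [34.7 31.4  5.3] 66
pick top z 37.089055040431006
panel z 64.64250961839566
108 [512.  -57.7 108. ] [515.6 -54.4 108. ]
111 [507.8 -54.6 111. ] [511.4 -51.3 111. ]
65 foot low 191.6 top: rows 171.0 178.9 cols 328.2 344.0
71 foot low 189.6 top: rows 169.0 176.9 cols 328.4 344.2
74 foot low 188.6 top: rows 168.0 175.9 cols 328.5 344.4
78.5 foot low 187.1 top: rows 166.4 174.3 cols 328.7 344.6
rows cm -0.07 -0.09 5.66 turn 0 yaw [180.    0.   78.2] pos [522.1 -58.5 206.6] F [-0.9 -0.4  0.2] gap 84.7 t 27.0
```

The top face is level at z≈107, so the foot is at about 70. The bore is over the flat and the knob is on the catches, not snapped in. Now I'll close the fingers and push from above.

```bash
python3 -m crank '[[0,-0.1,2,0,0],[0,-0.1,4,0,0],[0,-0.1,5.5,0,0],[0,-0.1,5.5,0,0],[0,-0.1,5.5,0,0],[0,-0.1,5.5,0,0],[0,-0.1,5.5,0,0],[0,-0.1,5.5,0,0]]' 40 >/dev/null; bash g.sh; python3 -c "
from h import *
shift(521,-58.8,131)"
```

```text
27.8 [521.7 -58.4 152.7] 78.2 T [-0.01  0.03  0.01] [ 0.9 -0.1  0.7] 0.2
rows cm -0.05 -0.06 2.17 turn 0 yaw [179.9  -0.   78.2] pos [521.7 -58.4 152.7] F [ 0.9 -0.1  0.7] gap 0.2 t 27.8
```

```bash
python3 -m crank '[[-0.05,-0.06,1,0,0],[-0.05,-0.06,1.9,0,0],[-0.05,-0.06,2.2,0,0],[-0.05,-0.06,2.2,0,0]]' >/dev/null; bash g.sh; python3 -m crank '[[0,0,0.2,0,0],[0,0,0.2,0,0]]' >/dev/null; bash g.sh; python3 -m crank '[[0,0,0.15,0,0],[0,0,0.15,0,0]]' >/dev/null; bash g.sh
```

```text
28.2 [519.7 -58.5 128.6] 78.2 T [ 0.04 -0.01 -0.01] [-0.2 -0.   0.2] 0.4
28.4 [520.4 -58.6 127.6] 78.2 T [ 0.01 -0.    0.  ] [ 0.1 -0.2 -0.4] -0.1
28.6 [520.5 -58.7 126.4] 78.2 T [ 0.03 -0.02  0.03] [-0.8  0.1  0.6] -0.2
```

```bash
for i in 1 2 3; do python3 -m crank '[[0,0,0.1,0,0],[0,0,0.1,0,0]]' >/dev/null; bash g.sh; done
```

```text
28.8 [520.3 -58.6 125.1] 78.2 T [ 0.06 -0.02  0.  ] [-0.1  0.9 -0.3] -0.0
29.0 [520.4 -58.7 124.2] 78.2 T [-0.01  0.02  0.04] [-0.   0.3 -0.5] 0.0
29.2 [520.6 -58.7 124.1] 78.2 T [0.12 0.56 0.02] [-2.8  1.2  6.7] -0.4
```

```bash
for i in 1 2 3; do python3 -m crank '[[0,0,0.08,0,0],[0,0,0.08,0,0]]' >/dev/null; bash g.sh; done
```

```text
29.4 [520.7 -58.7 124.1] 78.2 T [0.18 1.11 0.01] [-6.2  1.3 13.6] -0.0
29.6 [520.8 -58.7 124. ] 78.2 T [ 0.36  1.73 -0.  ] [-10.9   1.6  19.1] -0.2
29.8 [520.9 -58.7 124. ] 78.2 T [ 0.43  2.31 -0.02] [-12.8   2.8  25.7] -0.2
```

```bash
python3 -m crank '[[0,0,-3,0,0],[0,0,-7,0,0],[0,0,-8,0,0],[0,0,-8,0,0]]' >/dev/null; bash g.sh; python3 - <<'E'
from h import *
s,d=snapshot("side");np.savez("pics/side8.npz",p=s,d=d);P=cloud("side",d)
print(P[168:192,329:345:2,2].round(0))
m=(d>0)&(np.hypot(P[...,0]-521,P[...,1]+58)<21)&(P[...,2]>97)&(P[...,2]<120);Q=P[m]
c=np.linalg.lstsq(np.c_[Q[:,:2]-[521,-59],np.ones(len(Q))],Q[:,2],rcond=None)[0];print(c,np.median(Q[:,2]),len(Q))
t,e=snapshot("top");P=cloud("top",e);m=(e>0)&(np.hypot(P[...,0]-521,P[...,1]+58)<18)&(P[...,2]<130);print('top',m.sum(),np.median(P[m][:,2]) if m.sum() else 0)
E
```

```text
30.2 [522.  -59.  203.5] 78.2 T [-0.06 -0.03 -0.01] [-0.2 -0.1 -0.8] 0.1
[[ 77.  76.  77.  75.  74.  68.  66.  65.]
 [ 78.  75.  72.  72.  68.  69.  66.  64.]
 [ 75.  72.  70. 714.  66.  64.  66.  63.]
 [ 70.  66.  67.  68.  68.  63.  65.  59.]
 [ 68. 102. 102. 102. 102.  63.  60.  60.]
 [102. 101. 101. 100. 714. 103.  56.  60.]
 [101. 101. 101. 102. 104. 103. 103.  54.]
 [103.  99. 101. 100. 104. 103. 102.  59.]
 [101. 102. 102. 101. 103. 714. 103.  99.]
 [ 98. 100. 103. 104. 101. 103. 104.  98.]
 [ 98. 102. 100. 102. 101.  99. 101.  94.]
 [ 97.  99.  98. 100. 102. 100. 100.  95.]
 [ 93.  95.  98.  98.  99.  95.  96.  91.]
 [ 91.  93.  95.  96.  96.  96.  94.  89.]
 [ 87.  89.  95.  92.  93.  90.  91.  68.]
 [ 84.  87.  90.  89.  89.  90.  89.  66.]
 [ 83.  83.  86.  86.  88.  86.  85.  67.]
 [ 81.  80.  82.  85.  83.  85.  82.  65.]
 [ 74.  81.  81.  83.  80.  82.  81.  65.]
 [ 74.  75.  78.  79.  79.  78.  74.  65.]
 [ 70.  73.  76.  78.  76.  76.  70.  66.]
 [ 68.  70.  72.  71.  71.  72.  72.  65.]
 [ 65.  68.  68.  68.  68.  67.  62.  65.]
 [ 66.  66.  66.  67.  67.  63.  64.  66.]]
[ 1.24798213e-02 -3.54952751e-02  1.01529038e+02] 101.48414342374943 106
top 100 102.25453080747053
```

```bash
python3 - <<'E'
from h import *
s=np.load("pics/side8.npz")['p'];cv2.imwrite("pics/f.png",s[...,::-1])
E
```

```text
(no output)
```

View pics/f.png

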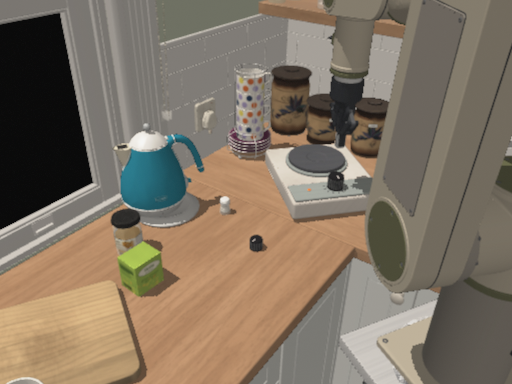

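The knob is flush on the panel at (336,181), the gripper is clear above it, and the jar (128,237), tea box (141,268) and shaker (225,205) have not moved.

```bash
python3 -c "
from bench import *;print(hand_in())"
```

```text
the job is handed in; nothing more can be done
None
```

The job is handed in at about 30 s: the knob is home, upright and flush on the panel (top at z≈102 mm), and the jar, tea box and shaker are where they were, but at release its foot stood about 5 mm above the panel instead of the expected 9, the shaft was probably turned somewhat while I felt for the flat, and I did not catch the snap itself in the force readings.

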